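# Shut and hasp the strip cabinet

## Robot

A 6-joint arm with a two-finger parallel gripper is mounted at the origin on the work surface. World frame = base frame: x ahead of the robot, y to its left, z up, the work surface at z = 0. Lengths are in m, angles in rad, forces in N, time in s.
With the tool pointing down it reaches from about 0.35 to 0.775 m from the base axis. Payload 5.5 kg.
Tool frame: the origin (TCP) lies midway between the tips of the shut fingers; the grasp point (between the pads) lies 19 mm behind it; z points along the fingers, y is the direction in which the jaws open and shut (so a half turn about z gives the same grasp; the last joint's range is limited). The gripper opens to 85 mm and grips with 20 to 120 N. Pads are 22 mm wide; open, the fingers measure 114 mm over their backs; the gripper's body (76 mm by 85 mm) begins 54 mm behind the grasp point. The pads swing forward as they close: fully open they stand 13 mm farther back than shut.
Start: joints at [1.056, 0.313, 0.046, 1.304, 0, 1.431], TCP at [0.211, 0.535, 0.231] pointing down, gripper open.
Joint ranges: [-2.76, 2.76], [-0.86, 1.69], [-1.03, 1.26], [-2.2, 2.34], [-1.47, 1.5], [-3.14, 3.14]. Speed limits (rad/s): [2.57, 2.57, 3.14, 3.14, 3.14, 3.14].

## Interface

Orientations are given as a unit quaternion [w, x, y, z].
In Python, from workcell import env gives the robot as it stands.
- The arm moves only by the shell command python3 -m pendant 'ROWS' [FORCE]. ROWS is JSON, a list of rows, each a list of 3 entries, a list of its own where there are three numbers: the shift along the tool's x, y, z each as a share of 20 mm, from -1 to 1, then the turn about the tool's z as a share of 6 degrees, from -1 to 1, then the closure, from -1 (fully open) to 1 (shut). In form: [[[tx, ty, tz], turn, claw], ...]. A call has 1 to 12 rows; each row shifts and turns the commanded pose from where the row before left it, along the tool's axes as they then stand; what a row does not reach is not made up. A row lasts 1/8 s, in which the tool goes at most 62.5 mm and 10.7 degrees, less where a joint would pass 70% of its speed; a pose out of reach is approached as far as the arm can. A call with a number of a shift or a turn outside -1 to 1 is refused whole. A call with a gripper value outside its range is refused whole. The fingers move at their own pace and stop on an object; FORCE is the grip in N (left out, the last holds). Time passes only in rows, so rows that do not move let the fingers close. It gives the time, the measured TCP pose, the force and the opening at its end, in the units of the state.
- env.get_state(): the state, without advancing time (a new reading comes with each control period).
- env.read_camera(name): name is "scene" or "top" or "wrist"; returns a dict with "color" (480x640x3 uint8, blue, green, red), "mtx" (3x3 intrinsics, pixels), "k1" (the pictures are not rectified: a ray, as slopes to the right and down, at radius r is drawn at 1 + k1 r^2 times it, then the intrinsics apply), "view" (4x4, takes a point from world to camera coordinates). Camera axes: x right, y down, z forward; pixel columns grow to the right and rows downward; lengths in m; the calibration is good to about 2 mm. A picture is of the moment at which its call begins. There is no depth.
- env.hand_in(): hands the job in, once; it reports no verdict.
Trained networks look in the newest picture that a camera, given by its name, has taken for a name from the list of things; names that differ only in an ending like _2 or _b are one class to them, and where a whole thing is asked for, a point or a joint stands for the part that bears it (a point fixed in the world has none). Each returns a list of dicts, best first, with "p" (0 to 1); they miss things now and then, are a little off and sometimes report something else, mostly with a low value. They report only what shows in the picture. A call takes as long as a camera call.
- env.boxes_of(camera, thing): "location" ([column, row] in pixels, amid what is visible of it).
- env.cut_out(camera, thing): "region" (480x640 bool, what is visible of it) and "location" ([column, row] in pixels, amid what is visible of it).
The state is a dict: "clock": time; "joint_pos": joint angles; "qvel": joint speeds; "tau": joint torques, N m; "tcp_pos": TCP position; "orientation": TCP orientation; "wrist_force": force on the tool from outside, world axes, zero at the start; "ft_torque": the same for the moment, N m; "finger_gap": finger opening in m.
Only numpy, scipy, OpenCV 4.12 (cv2) and the standard library are available. Lean on these libraries where they do the work, as an engineer would, in place of code of your own. Each camera call takes 0.05 s, during which the arm holds its last target.

## Task

Slide the smoked door of the strip cabinet fully shut, and then swing the hasp over and press it down until it lies flat with the staple through its slot. Leave the door shut and the hasp down, and do not disturb the other things on the counter.

Things in the scene. Friction and masses are not known exactly. Their poses are not given: they have to be found in the camera images.
- cabinet: Low dark-wood cabinet, fixed, 220 (x) x 400 (y) x 82 mm high. Origin: centre of its underside on the counter; x points from its front (robot side) to its back, y along its length, z up. Its -y half holds pigeonholes open at the top, its +y half has a closed top. Runners along the front and back edges, and the stop at the -y end, rise to z = 94 mm. Mm below are in this frame.
- rail_mid (a point): Middle of the twin-tube rail above the cabinet, at (30, 0, 310) mm: two level steel tubes 14 mm thick along y, 400 mm long, at x = 0 and 60, axes at z = 310. It leaves no room for an upright gripper over the hasp: reach in under it from the front with the tool leaning 30 to 45 degrees. Posts at x = 102, y = -190 and 190; a lamp stands on it at y = 100 to 150, up to z = 400.
- strip_door (a joint): Travel in m of the smoked acrylic sliding door (196 x 185 x 6 mm, upper face at z = 89 mm): 0 = fully shut over the pigeonholes against the stop at the cabinet's -y end; grows to at most 0.165 as it slides to +y. It stays where it is left; friction about 1.5 N.
- door_handle (a point): Centre of the top of the door's black grip block, 24 (x) x 60 (y, along the slide) x 34 mm high, top at z = 123 mm. It stands at x = -85, in front of the rail with room for an upright tool, and moves with the door: y = -50 mm + door travel.
- staple (a point): Top of the steel staple on the door, an upright stub 8 (x) x 12 (y) mm, 17 mm above the door. Moves with the door; shut, its top is at (30, -145, 106) mm, where the hasp's slot comes down. With the door more than about 4 mm open the hasp strikes or misses it.
- hasp (a joint): Angle of the steel hasp in radians: 0 = closed, plate level and pointing to the cabinet's +y with its slot over the staple; 1.57 = plate upright; at most 2.4, leaning outward beyond the -y end. Stiff hinge: it stays at any angle; about 1 to 2 N near the tip moves it.
- hasp_hinge (a point): Middle of the hasp's hinge pin, fixed at (30, -177, 97) mm, pin along x. The hasp is a flat steel plate 32 mm wide (along the pin), 4 mm thick, reaching 82 mm from the pin; its slot (14 x 20 mm) is centred 32 mm from the pin; from 42 to 82 mm it is solid, for pushing. Closed, its upper face is at z = 99 mm and the staple stands 7 mm out of it.
- hasp_tip (a point): Middle of the hasp plate's free end, 82 mm from the hinge pin.
- bookend: Bystander: L-shaped cast iron bookend, base 100 x 90 mm, 126 mm high, standing behind the cabinet; origin at the centre of its underside.
- wind_dial: Bystander: round cream wind-dial indicator, 110 mm across, 46 mm high, off the cabinet's +y end; origin at the centre of its underside.
- spacer: Bystander: green plastic strip spacer 160 x 28 x 15 mm lying on the counter in front of the cabinet; origin at the centre of its underside.
- dividers: Bystander: brass dividers about 155 mm long, 12 mm high, lying on the counter off the cabinet's -y end; origin under the pivot, legs towards its +x.

How it is judged:
By the outcome, as a careful person would: the job done as asked, in the order asked, and still so for the second after the job is handed in, with the robot touching nothing.
It also fails if it takes over 61 s, if anything falls off the work surface, if the arm or the gripper's body presses on something with over 40 N, if the wrist force passes 120 N, or if a joint passes its speed limit or range.

## Working session

There is one attempt and no reset: what is moved stays moved. The work goes in short steps, Python scripts to look and compute and a shell command to move; the robot and the scene stay as the last step left them, time stands still between calls to the robot, and variables do not carry over. Pictures are saved under pics/ and viewed, and the job is handed in when it is done.

```bash
ls; mkdir -p pics; python3 - <<'E'
from workcell import env
import cv2
s=env.get_state(); print(s)
for n in ["scene","top","wrist"]:
    c=env.read_camera(n); cv2.imwrite(f"pics/{n}0.png",c["color"]); print(n,c["mtx"],c["k1"],c["view"])
E
```

```text
pics
{'clock': 0.0, 'joint_pos': array([1.05641189e+00, 3.14004134e-01, 4.49681480e-02, 1.30360060e+00,
       3.50061685e-06, 1.43118206e+00]), 'qvel': array([-7.71887481e-04,  1.72701619e-04,  4.20301783e-04,  9.43787647e-04,
        7.31748306e-05,  1.31866176e-03]), 'tau': array([ 1.65658636e-03, -4.80622101e+01,  2.98537213e+01,  1.91417034e-02,
        1.56783717e-04,  6.33234137e-06]), 'tcp_pos': array([0.21024274, 0.53463008, 0.23040232]), 'orientation': array([-2.97205083e-04,  1.86290318e-01,  9.82494311e-01, -8.70808027e-04]), 'wrist_force': array([-0.16264799,  0.87394056,  0.54525014]), 'ft_torque': array([-0.00713521, -0.03128913, -0.01848203]), 'finger_gap': 0.08581180843795519}
scene [[575.9690068    0.         312.05805065]
 [  0.         575.9690068  243.563966  ]
 [  0.           0.           1.        ]] 0.05473689515999323 [[-0.78777281  0.6156756   0.01890921  0.40236371]
 [ 0.35910199  0.48398912 -0.79799768 -0.08947188]
 [-0.50045955 -0.62185054 -0.6023638   1.55219286]
 [ 0.          0.          0.          1.        ]]
top [[503.66050374   0.         316.14130908]
 [  0.         503.66050374 249.3293075 ]
 [  0.           0.           1.        ]] -0.12369240232163269 [[ 0.00809618 -0.99987313 -0.01371758  0.06218001]
 [-0.98220613 -0.00537761 -0.18772906  0.6213136 ]
 [ 0.18763148  0.01499338 -0.98212506  1.2442155 ]
 [ 0.          0.          0.          1.        ]]
wrist [[384.16220273   0.         317.39184403]
 [  0.         384.16220273 237.76944136]
 [  0.           0.           1.        ]] -0.08479693273519859 [[ 0.36557735  0.93078009 -0.00127443 -0.57488849]
 [ 0.89923974 -0.35283533  0.25860225 -0.03488114]
 [ 0.24025216 -0.09568515 -0.96598305  0.37858401]
 [ 0.          0.          0.          1.        ]]
```

View pics/scene0.png

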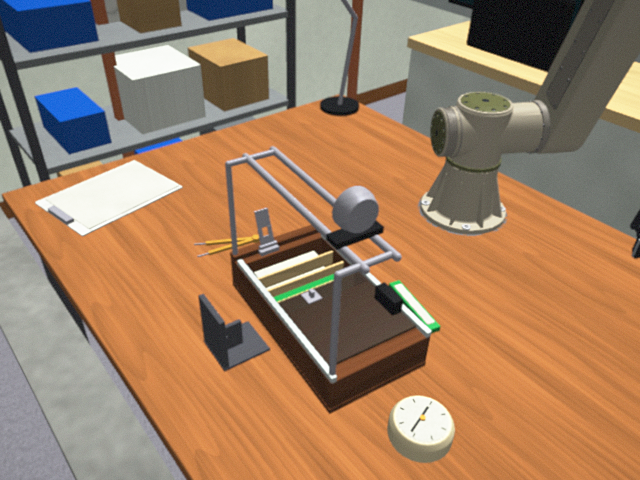

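View pics/top0.png

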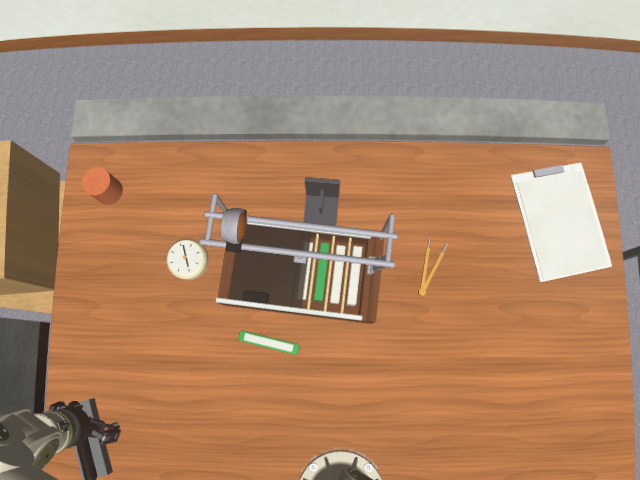

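View pics/wrist0.png

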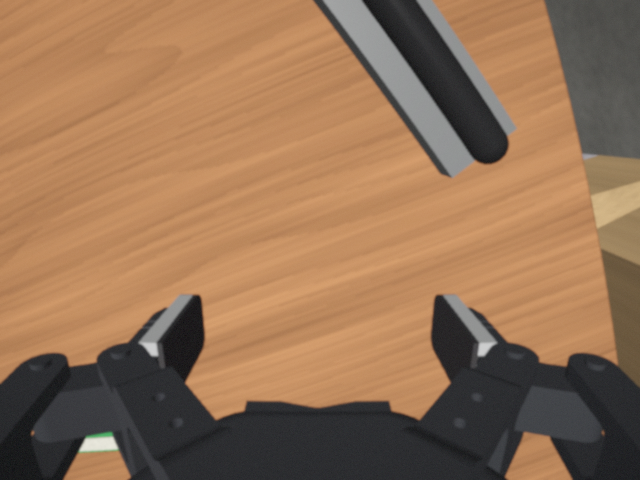

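```bash
python3 - <<'E'
import cv2
a=cv2.imread("pics/scene0.png")[140:410,190:450]; cv2.imwrite("pics/s0c.png",cv2.resize(a,None,fx=2.2,fy=2.2,interpolation=cv2.INTER_CUBIC))
a=cv2.imread("pics/top0.png")[170:360,175:455]; cv2.imwrite("pics/t0c.png",cv2.resize(a,None,fx=2.8,fy=2.8,interpolation=cv2.INTER_CUBIC))
from workcell import env
for cam in ["scene","top"]:
    for t in ["cabinet","door_handle","staple","hasp","hasp_tip","hasp_hinge","strip_door","rail_mid","bookend","wind_dial","spacer","dividers"]:
        try:
            r=env.boxes_of(cam,t); print(cam,t,[(x["location"],round(x["p"],2)) for x in r[:2]])
        except Exception as e: print(cam,t,e)
E
```

```text
scene cabinet [([330.7, 298.1], 0.81)]
scene door_handle [([349.1, 317.4], 0.86)]
scene staple [([352.5, 316.2], 0.61)]
scene hasp [([264.0, 224.3], 0.86)]
scene hasp_tip [([265.7, 231.7], 0.56)]
scene hasp_hinge [([262.1, 228.6], 0.82)]
scene strip_door [([350.6, 314.8], 0.94)]
scene rail_mid [([328.2, 292.7], 0.86)]
scene bookend [([227.1, 338.5], 0.59)]
scene wind_dial [([418.3, 428.6], 0.57)]
scene spacer [([415.6, 308.8], 0.69)]
scene dividers [([224.4, 243.7], 0.55)]
top cabinet [([300.0, 263.3], 0.9)]
top door_handle [([270.3, 269.2], 0.75), ([185.2, 259.5], 0.33)]
top staple [([269.7, 266.3], 0.83)]
top hasp [([375.1, 269.8], 0.56)]
top hasp_tip [([375.1, 264.7], 0.57)]
top hasp_hinge [([376.3, 267.9], 0.53)]
top strip_door [([271.3, 271.2], 0.94), ([372.3, 268.0], 0.18)]
top rail_mid [([301.1, 263.9], 0.67)]
top bookend [([322.8, 198.7], 0.9)]
top wind_dial [([187.4, 262.0], 0.98)]
top spacer [([268.6, 338.1], 0.65), ([426.4, 276.0], 0.38)]
top dividers [([427.7, 271.6], 0.74)]
```

View pics/s0c.png

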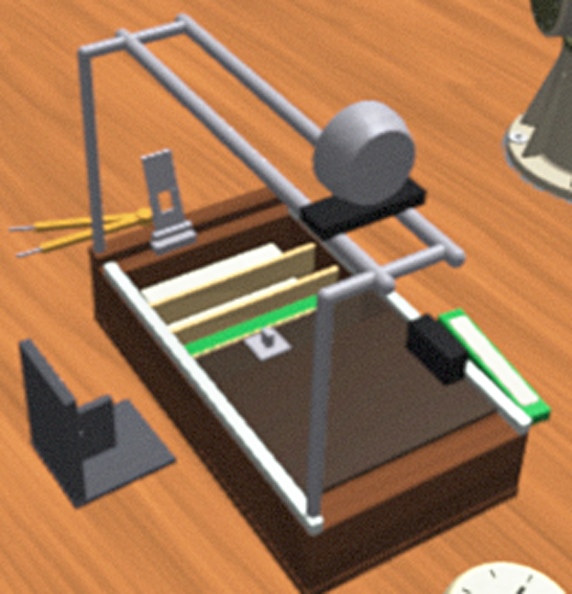

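View pics/t0c.png

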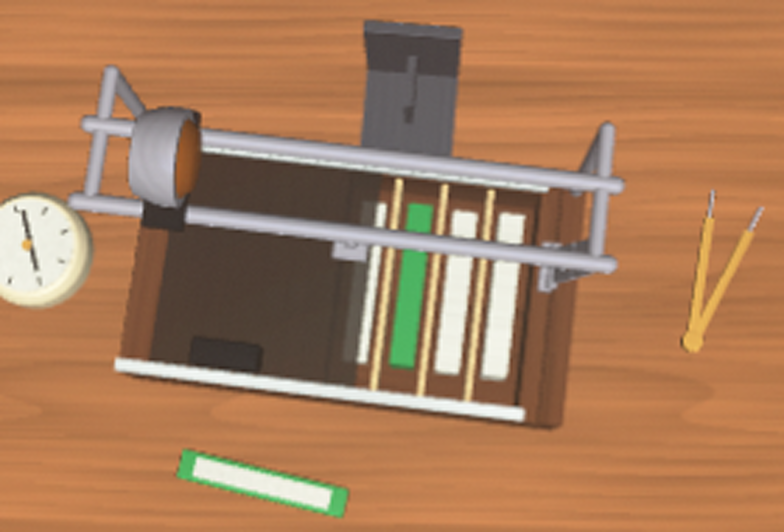

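```bash
cat > fit.py <<'E'
import numpy as np, cv2
from scipy.optimize import least_squares
C={"scene":(np.array([[575.969,0,312.058],[0,575.969,243.564],[0,0,1]]),0.054737,np.array([[-0.78777281,0.6156756,0.01890921,0.40236371],[0.35910199,0.48398912,-0.79799768,-0.08947188],[-0.50045955,-0.62185054,-0.6023638,1.55219286]])),
"top":(np.array([[503.6605,0,316.1413],[0,503.6605,249.3293],[0,0,1]]),-0.123692,np.array([[0.00809618,-0.99987313,-0.01371758,0.06218001],[-0.98220613,-0.00537761,-0.18772906,0.6213136],[0.18763148,0.01499338,-0.98212506,1.2442155]]))}
def proj(cam,P):
    K,k1,V=C[cam]; P=np.atleast_2d(P)
    return cv2.projectPoints(P.astype(float),cv2.Rodrigues(V[:,:3])[0],V[:,3],K,np.array([k1,0,0,0]))[0][:,0]
def c2w(p,M):
    x,y,t=p[:3]; M=np.atleast_2d(M)/1000.; c,s=np.cos(t),np.sin(t)
    return np.c_[x+c*M[:,0]-s*M[:,1], y+s*M[:,0]+c*M[:,1], M[:,2]]
def sc(u,v): return np.array([u/2.2+190,v/2.2+140])
def tc(u,v): return np.array([u/2.8+175,v/2.8+170])
fixed=[("scene",(0,200,310),sc(460,256)),("scene",(60,200,310),sc(388,285)),("scene",(60,-200,310),sc(122,35)),("scene",(0,-200,310),sc(183,20)),
("scene",(110,200,0),sc(308,592)),("scene",(-110,200,0),sc(516,495)),("scene",(110,-200,0),sc(95,320)),("scene",(106,200,94),sc(315,525)),
("top",(0,200,310),tc(75,202)),("top",(0,-200,310),tc(613,265)),("top",(60,200,310),tc(87,123)),("top",(60,-200,310),tc(620,185)),
("top",(-110,-200,94),tc(560,427)),("top",(-106,200,94),tc(118,366)),("scene",(30,-177,97),sc(173,238)),
]
def mod(p):
    d,h=p[3],p[4]
    return [("scene",(-85,-50+d*1000,123),sc(438,336)),("top",(-85,-50+d*1000,123),tc(227,347)),("scene",(30,-145+1000*d,106),sc(267,333)),
     ("scene",(30,-177+82*np.cos(h),97+82*np.sin(h)),sc(157,153))]
def res(p,full=False):
    r=[]; 
    for cam,M,uv in fixed+mod(p): r.append(proj(cam,c2w(p,M))[0]-uv)
    r=np.array(r); return r if full else r.ravel()
if __name__=="__main__":
    s=least_squares(res,[0.55,0.05,0.1,0.15,1.7],loss="soft_l1",f_scale=2)
    print(s.x); print(np.round(res(s.x,True),1))
    J=s.jac; print(np.sqrt(np.diag(np.linalg.inv(J.T@J)))*2)
    for n,M in dict(handle=(-85,-50+1000*s.x[3],123),handle_shut=(-85,-50,123),hinge=(30,-177,97),staple=(30,-145,106),tipclosed=(30,-95,97)).items(): print(n,c2w(s.x,M)[0].round(4))
E
python3 fit.py
```

```text
[ 0.5653666   0.10321066 -0.11316531  0.15039429  1.88311458]
[[-1.6  0.5]
 [-0.7 -0.1]
 [ 0.4  0.6]
 [-0.2  0.3]
 [-0.2  4.7]
 [ 0.8  0. ]
 [-0.4 -0.7]
 [ 0.7 -0.9]
 [ 0.8 -0.4]
 [-1.6 -0.6]
 [ 1.2  0.4]
 [-1.4 -0.1]
 [ 1.2 -0.6]
 [-1.  -0. ]
 [-0.6 -3.3]
 [ 0.5 -0.9]
 [-0.9  2.2]
 [ 0.6 -1.3]
 [ 0.1 -0.2]]
[0.0011576  0.00139561 0.00541476 0.00345697 0.11419219]
handle [0.4922 0.2126 0.123 ]
handle_shut [0.4753 0.0631 0.123 ]
hinge [ 0.5752 -0.076   0.097 ]
staple [ 0.5788 -0.0442  0.106 ]
tipclosed [0.5844 0.0054 0.097 ]
```

```bash
python3 -m pendant '[[[0,0,0],-1,1],[[0,0,0],-1,1],[[0,0,0],-0.5,1],[[0,0,0],0,1]]' 40
```

```text
clock: 1.85
tcp_pos: [0.2105, 0.5351, 0.2313]
orientation: [0.0, 0.057, 0.998, 0.0]
wrist_force: [0.6, -0.4, -0.3]
finger_gap: 0.012
```

```bash
cat > st.py <<'E'
from workcell import env
import numpy as np
from scipy.spatial.transform import Rotation as Ro
def st(q=False):
    s=env.get_state(); o=s["orientation"]; R=Ro.from_quat([o[1],o[2],o[3],o[0]]).as_matrix()
    p=np.array([0.5654,0.1032]); t=-0.1132
    d=s["tcp_pos"]-np.r_[p,0]; c,n=np.cos(t),np.sin(t)
    W=np.array([[c,n,0],[-n,c,0],[0,0,1]])
    print("t",round(s["clock"],2),"tcp",s["tcp_pos"].round(4),"cab mm",(W@d*1000).round(1),"gap",round(s["finger_gap"],4))
    print("tool axes in cab (rows x,y,z)",(W@R).T.round(3).tolist()); print("F",s["wrist_force"].round(1),"q",s["joint_pos"].round(3))
    return s,R,W
if __name__=="__main__": st()
E
python3 st.py
```

```text
t 1.85 tcp [0.2105 0.5351 0.2313] cab mm [-401.4  389.1  231.3] gap 0.012
tool axes in cab (rows x,y,z) [[-1.0, 0.0, -0.0], [0.0, 1.0, 0.0], [0.0, 0.0, -1.0]]
F [ 0.6 -0.4 -0.3] q [ 1.056  0.313  0.046  1.304 -0.     1.17 ]
```

```bash
python3 -m pendant '[[[-0.98,-0.7,0],0,1],[[-0.98,-0.7,0],0,1],[[-0.98,-0.7,0],0,1],[[-0.98,-0.7,0],0,1],[[-0.98,-0.7,0],0,1],[[-0.98,-0.7,0],0,1],[[-0.98,-0.7,0],0,1],[[-0.98,-0.7,0],0,1],[[-0.98,-0.7,0],0,1],[[-0.98,-0.7,0],0,1],[[-0.98,-0.7,0],0,1],[[-0.98,-0.7,0],0,1]]'; python3 st.py
```

```text
clock: 3.35
tcp_pos: [0.4259, 0.3411, 0.2314]
orientation: [0.0, 0.057, 0.998, 0.0]
wrist_force: [0.5, -0.8, 0.1]
finger_gap: -0.0001
t 3.35 tcp [0.4259 0.3411 0.2314] cab mm [-165.5  220.6  231.4] gap -0.0001
tool axes in cab (rows x,y,z) [[-1.0, 0.001, -0.0], [0.001, 1.0, 0.0], [0.0, 0.0, -1.0]]
F [ 0.5 -0.8  0.1] q [ 0.528  0.256 -0.032  1.283  0.     0.642]
```

```bash
python3 -m pendant '[[[-1,-0.75,0],0,1],[[-1,-0.75,0],0,1],[[-1,-0.75,0],0,1],[[-1,-0.7,0],0,1],[[0,0,1],0,1],[[0,0,1],0,1],[[0,0,1],0,1],[[0,0,1],0,1],[[0,0,1],0,1],[[0,0,0.5],0,1],[[0,0,0],0,1]]'; python3 st.py; python3 - <<'E'
from workcell import env
import cv2
for n in ["scene","wrist"]:
    cv2.imwrite(f"pics/{n}1.png",env.read_camera(n)["color"])
E
```

```text
clock: 4.72
tcp_pos: [0.4977, 0.2738, 0.1208]
orientation: [-0.001, 0.057, 0.998, -0.0]
wrist_force: [-0.9, 0.1, 0.6]
finger_gap: 0.0003
t 4.72 tcp [0.4977 0.2738 0.1208] cab mm [-86.5 161.9 120.8] gap 0.0003
tool axes in cab (rows x,y,z) [[-1.0, 0.0, 0.001], [0.0, 1.0, -0.001], [-0.001, -0.001, -1.0]]
F [-0.9  0.1  0.6] q [ 0.362  0.356 -0.17   1.046  0.     0.475]
```

View pics/scene1.png

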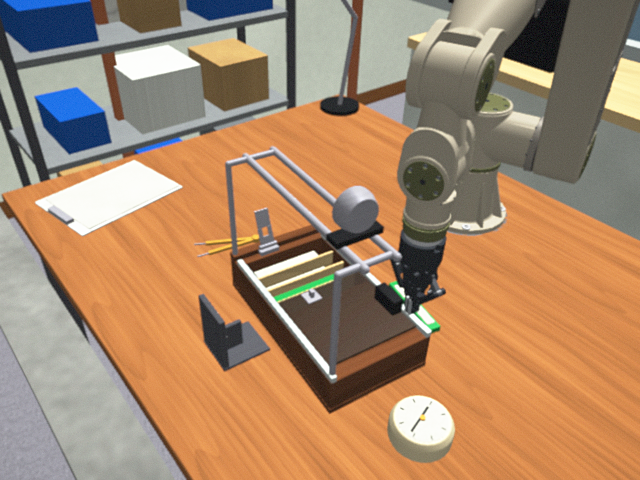

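View pics/wrist1.png

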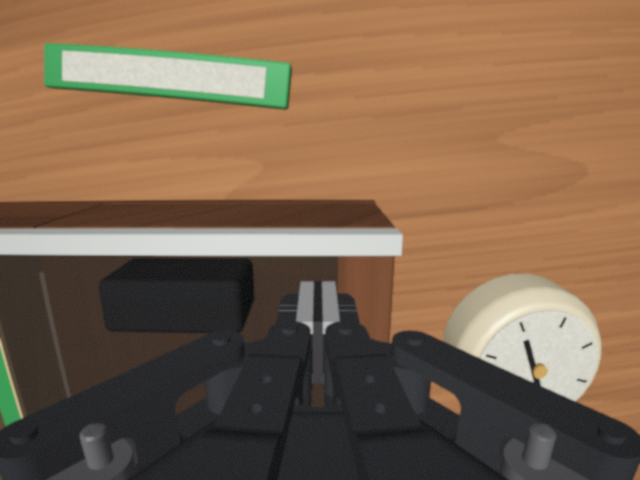

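```bash
python3 -m pendant '[[[0,0,0.85],0,1],[[0,-0.5,0],0,1],[[0,-0.5,0],0,1],[[0,-0.5,0],0,1],[[0,-0.5,0],0,1],[[0,-0.5,0],0,1],[[0,-0.5,0],0,1]]'; python3 st.py;  python3 - <<'E'
from workcell import env
import cv2
for n in ["scene","wrist"]:
    cv2.imwrite(f"pics/{n}2.png",env.read_camera(n)["color"])
E
```

```text
clock: 5.7
tcp_pos: [0.4917, 0.2138, 0.1047]
orientation: [0.0, 0.057, 0.998, 0.0]
wrist_force: [0.2, 1.6, 1.4]
finger_gap: -0.0001
t 5.7 tcp [0.4917 0.2138 0.1047] cab mm [-85.7 101.5 104.7] gap -0.0001
tool axes in cab (rows x,y,z) [[-1.0, -0.0, -0.001], [-0.0, 1.0, 0.0], [0.001, 0.0, -1.0]]
F [0.2 1.6 1.4] q [ 0.26   0.311 -0.279  0.98   0.     0.373]
```

View pics/wrist2.png

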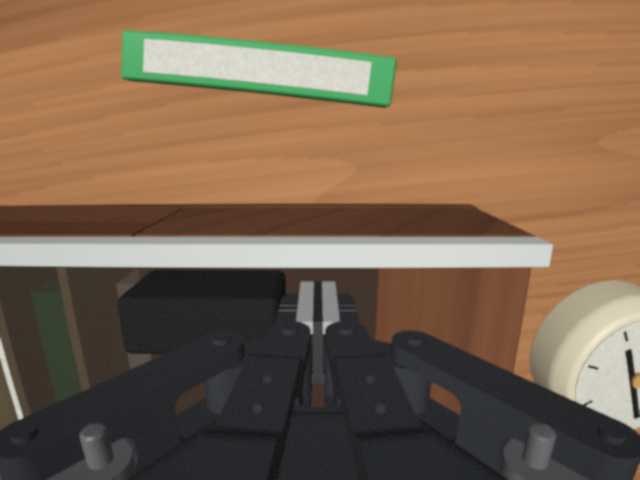

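```bash
python3 -m pendant '[[[0,-0.5,0],0,1],[[0,-0.5,0],0,1],[[0,-0.5,0],0,1],[[0,-0.5,0],0,1],[[0,-0.5,0],0,1],[[0,-0.5,0],0,1],[[0,-0.5,0],0,1],[[0,-0.5,0],0,1],[[0,-0.5,0],0,1],[[0,-0.2,0],0,1]]'; python3 st.py; python3 -m pendant '[[[0,-0.2,0],0,1],[[0,-0.2,0],0,1],[[0,-0.1,0],0,1]]'; python3 st.py
```

```text
clock: 7.05
tcp_pos: [0.4806, 0.1203, 0.1043]
orientation: [-0.0, 0.057, 0.998, -0.0]
wrist_force: [0.7, 1.8, -0.2]
finger_gap: -0.0
t 7.05 tcp [0.4806 0.1203 0.1043] cab mm [-86.2   7.4 104.3] gap -0.0
tool axes in cab (rows x,y,z) [[-1.0, 0.001, 0.0], [0.001, 1.0, -0.0], [-0.0, -0.0, -1.0]]
F [ 0.7  1.8 -0.2] q [ 0.083  0.239 -0.378  0.953  0.     0.197]
clock: 7.42
tcp_pos: [0.4796, 0.1109, 0.1043]
orientation: [-0.0, 0.056, 0.998, 0.0]
wrist_force: [0.1, 1.6, 0.6]
finger_gap: -0.0001
t 7.42 tcp [0.4796 0.1109 0.1043] cab mm [-86.2  -2.  104.3] gap -0.0001
tool axes in cab (rows x,y,z) [[-1.0, -0.0, 0.0], [-0.0, 1.0, 0.0], [-0.0, 0.0, -1.0]]
F [0.1 1.6 0.6] q [ 0.064  0.234 -0.386  0.951  0.     0.177]
```

```bash
python3 -m pendant '[[[0,-0.1,0],0,1],[[0,-0.1,0],0,1]]'; python3 st.py|grep -v tool; python3 -m pendant '[[[0,-0.1,0],0,1],[[0,-0.1,0],0,1]]';python3 st.py|grep -v tool;  python3 -m pendant '[[[0,-0.1,0],0,1]]';python3 st.py|grep -v tool
```

```text
clock: 7.68
tcp_pos: [0.4791, 0.1074, 0.1043]
orientation: [-0.0, 0.056, 0.998, 0.001]
wrist_force: [0.0, 6.6, -0.1]
finger_gap: -0.0
t 7.67 tcp [0.4791 0.1074 0.1043] cab mm [-86.2  -5.6 104.3] gap -0.0
F [ 0.   6.6 -0.1] q [ 0.056  0.231 -0.389  0.95   0.001  0.169]
clock: 7.92
tcp_pos: [0.479, 0.1071, 0.1045]
orientation: [0.0, 0.055, 0.998, 0.005]
wrist_force: [1.2, 20.9, -1.0]
finger_gap: -0.0
t 7.92 tcp [0.479  0.1071 0.1045] cab mm [-86.2  -5.9 104.5] gap -0.0
F [ 1.2 20.9 -1. ] q [ 0.05   0.229 -0.392  0.949  0.01   0.161]
clock: 8.05
tcp_pos: [0.479, 0.107, 0.1045]
orientation: [0.0, 0.055, 0.998, 0.007]
wrist_force: [2.7, 27.8, -2.1]
finger_gap: -0.0002
t 8.05 tcp [0.479  0.107  0.1045] cab mm [-86.3  -6.  104.5] gap -0.0002
F [ 2.7 27.8 -2.1] q [ 0.047  0.228 -0.393  0.948  0.014  0.157]
```

```bash
python3 -m pendant '[[[0,0.8,0],0,1],[[0,1,0],0,1],[[0,0.7,0],0,1],[[0,0,-1],0,1],[[0,0,-1],0,1],[[0,0,-1],0,1],[[0,0,-1],0,1],[[0,0,-1],0,1],[[0,0,-1],0,1],[[0,0,-1],0,1],[[0,0,-1],0,1],[[0,0,-1],0,1]]'; python3 st.py; python3 - <<'E'
import numpy as np
from scipy.optimize import least_squares
D=[([1.056,.313,.046,1.304],[.2105,.5351,.2313]),([.528,.256,-.032,1.283],[.4259,.3411,.2314]),([.362,.356,-.17,1.046],[.4977,.2738,.1208]),([.26,.311,-.279,.98],[.4917,.2138,.1047]),([.083,.239,-.378,.953],[.4806,.1203,.1043]),([.064,.234,-.386,.951],[.4796,.1109,.1043])]
from workcell import env
s=env.get_state(); D.append((s["joint_pos"],s["tcp_pos"]))
def f(p):
    r=[]
    for q,t in D:
        R=p[0]+p[1]*np.sin(q[1])+p[2]*np.cos(q[1]-q[2]); z=p[3]+p[1]*np.cos(q[1])-p[2]*np.sin(q[1]-q[2])
        c,n=np.cos(q[0]),np.sin(q[0]); r+=[c*R-n*p[4]-t[0],n*R+c*p[4]-t[1],z-t[2]]
    return np.array(r)
s=least_squares(f,[0,.4,.4,0,.08]); print(s.x, np.abs(s.fun).max())
E
```

```text
clock: 9.55
tcp_pos: [0.484, 0.1506, 0.2849]
orientation: [-0.0, 0.057, 0.998, -0.0]
wrist_force: [0.1, -0.3, -0.4]
finger_gap: 0.0002
t 9.55 tcp [0.484  0.1506 0.2849] cab mm [-86.2  37.9 284.9] gap 0.0002
tool axes in cab (rows x,y,z) [[-1.0, -0.0, 0.0], [-0.0, 1.0, -0.001], [-0.0, -0.001, -1.0]]
F [ 0.1 -0.3 -0.4] q [ 1.440e-01  1.700e-01 -1.000e-02  1.391e+00 -1.000e-03  2.570e-01]
[ 0.00881826  0.57133033  0.41011475 -0.20859484  0.08001839] 0.010613923005846737
```

```bash
python3 -m pendant '[[[0,0,-1],0,1],[[0,0,-1],0,1],[[0,0,-1],0,1],[[0,0,-1],0,1],[[0,0,-1],0,1],[[0,0,-1],0,1],[[0,0,-1],0,1],[[0,0,-1],0,1],[[0,0,-1],0,1],[[0,0,-1],0,1],[[0,0,-1],0,1],[[0,0,-1],0,1]]'; python3 st.py;python3 -m pendant '[[[0,0,-1],0,1],[[0,0,-1],0,1],[[0,0,-1],0,1],[[0,0,-1],0,1]]'; python3 st.py
```

```text
clock: 11.05
tcp_pos: [0.484, 0.1506, 0.5249]
orientation: [0.0, 0.057, 0.998, -0.0]
wrist_force: [0.6, 0.2, -0.3]
finger_gap: -0.0002
t 11.05 tcp [0.484  0.1506 0.5249] cab mm [-86.2  37.9 524.9] gap -0.0002
tool axes in cab (rows x,y,z) [[-1.0, -0.0, -0.0], [-0.0, 1.0, -0.001], [0.0, -0.001, -1.0]]
F [ 0.6  0.2 -0.3] q [ 1.440e-01  3.230e-01  8.100e-01  2.058e+00 -1.000e-03  2.570e-01]
clock: 11.55
tcp_pos: [0.4813, 0.1493, 0.5814]
orientation: [0.009, 0.057, 0.998, 0.002]
wrist_force: [-0.3, -1.2, -0.8]
finger_gap: 0.0002
t 11.55 tcp [0.4813 0.1493 0.5814] cab mm [-88.8  36.3 581.4] gap 0.0002
tool axes in cab (rows x,y,z) [[-1.0, 0.0, -0.018], [-0.0, 1.0, 0.005], [0.018, 0.005, -1.0]]
F [-0.3 -1.2 -0.8] q [0.141 0.478 1.262 2.336 0.    0.255]
```

```bash
python3 -m pendant '[[[0,0,-1],0,1],[[0,0,-1],0,1],[[0,0,-1],0,1],[[0,0,-1],0,1]]'; python3 st.py
```

```text
clock: 12.05
tcp_pos: [0.4604, 0.1437, 0.6113]
orientation: [0.039, 0.056, 0.998, 0.009]
wrist_force: [0.8, 0.4, 0.1]
finger_gap: -0.0001
t 12.05 tcp [0.4604 0.1437 0.6113] cab mm [-108.9   28.4  611.3] gap -0.0001
tool axes in cab (rows x,y,z) [[-0.997, 0.001, -0.077], [-0.001, 1.0, 0.023], [0.077, 0.023, -0.997]]
F [0.8 0.4 0.1] q [0.134 0.418 1.265 2.337 0.003 0.247]
```

```bash
python3 -m pendant '[[[0.5,0,-1],0,1],[[0.5,0,-1],0,1],[[0.5,0,-1],0,1],[[0.5,0,-1],0,1]]'; python3 st.py; python3 -m pendant '[[[0,0,-1],0,1],[[0,0,-1],0,1],[[0,0,-1],0,1],[[0,0,-1],0,1]]'; python3 st.py
```

```text
clock: 12.55
tcp_pos: [0.4282, 0.1525, 0.6438]
orientation: [0.073, 0.056, 0.996, 0.015]
wrist_force: [-0.5, -0.1, 0.9]
finger_gap: -0.0001
t 12.55 tcp [0.4282 0.1525 0.6438] cab mm [-141.9   33.5  643.8] gap -0.0001
tool axes in cab (rows x,y,z) [[-0.989, 0.003, -0.145], [-0.003, 0.999, 0.039], [0.145, 0.039, -0.989]]
F [-0.5 -0.1  0.9] q [ 1.670e-01  3.470e-01  1.264e+00  2.337e+00 -2.000e-03  2.800e-01]
clock: 13.05
tcp_pos: [0.407, 0.1466, 0.667]
orientation: [0.099, 0.056, 0.993, 0.022]
wrist_force: [-0.1, -0.6, 0.3]
finger_gap: 0.0003
t 13.05 tcp [0.407  0.1466 0.667 ] cab mm [-162.3   25.2  667. ] gap 0.0003
tool axes in cab (rows x,y,z) [[-0.981, 0.005, -0.195], [-0.005, 0.998, 0.055], [0.195, 0.055, -0.979]]
F [-0.1 -0.6  0.3] q [0.159 0.294 1.264 2.337 0.    0.273]
```

```bash
python3 -m pendant '[[[0.6,-1,-1],0,1],[[0.6,-1,-1],0,1],[[0.6,-1,-1],0,1],[[0.6,-1,-1],0,1],[[0.6,-1,-1],0,1],[[0.6,-0.5,-1],0,1]]'; python3 st.py; python3 -m pendant '[[[1,0,-1],0,1],[[1,0,-1],0,1],[[1,0,-1],0,1]]'; python3 st.py
```

```text
clock: 13.8
tcp_pos: [0.3685, 0.0667, 0.7203]
orientation: [0.168, 0.059, 0.984, 0.019]
wrist_force: [0.8, 0.7, -0.2]
finger_gap: -0.0001
t 13.8 tcp [0.3685 0.0667 0.7203] cab mm [-191.5  -58.5  720.3] gap -0.0001
tool axes in cab (rows x,y,z) [[-0.944, 0.015, -0.329], [-0.004, 0.998, 0.057], [0.329, 0.055, -0.943]]
F [ 0.8  0.7 -0.2] q [-0.069  0.16   1.264  2.337  0.04   0.056]
clock: 14.18
tcp_pos: [0.3279, 0.0884, 0.7429]
orientation: [0.2, 0.058, 0.978, 0.016]
wrist_force: [-1.0, -0.2, 0.3]
finger_gap: -0.0003
t 14.18 tcp [0.3279 0.0884 0.7429] cab mm [-234.3  -41.5  742.9] gap -0.0003
tool axes in cab (rows x,y,z) [[-0.921, 0.016, -0.389], [-0.006, 0.999, 0.054], [0.389, 0.052, -0.92]]
F [-1.  -0.2  0.3] q [ 0.029  0.094  1.264  2.337 -0.004  0.147]
```

```bash
python3 -m pendant '[[[1,-0.3,-1],0,1],[[1,-0.3,-1],0,1],[[1,-0.3,-1],0,1],[[1,-0.3,-1],0,1],[[1,-0.3,-1],0,1],[[1,-0.3,-1],0,1]]'; python3 st.py; python3 -m pendant '[[[0.8,-0.3,-1],0,1],[[0.8,-0.3,-1],0,1],[[0.8,-0.3,-1],0,1],[[0.8,-0.3,-1],0,1]]'; python3 st.py
```

```text
clock: 14.92
tcp_pos: [0.2468, 0.0976, 0.7827]
orientation: [0.267, 0.058, 0.962, 0.016]
wrist_force: [-0.0, -0.2, 0.1]
finger_gap: -0.0002
t 14.93 tcp [0.2468 0.0976 0.7827] cab mm [-315.9  -41.5  782.7] gap -0.0002
tool axes in cab (rows x,y,z) [[-0.859, 0.024, -0.512], [-0.009, 0.998, 0.062], [0.512, 0.058, -0.857]]
F [-0.  -0.2  0.1] q [ 0.177 -0.037  1.264  2.337 -0.091  0.273]
clock: 15.42
tcp_pos: [0.1958, 0.0896, 0.8045]
orientation: [0.31, 0.053, 0.949, 0.028]
wrist_force: [-0.5, -0.7, 0.0]
finger_gap: -0.0001
t 15.43 tcp [0.1958 0.0896 0.8045] cab mm [-365.7  -55.2  804.5] gap -0.0001
tool axes in cab (rows x,y,z) [[-0.81, 0.027, -0.586], [-0.029, 0.996, 0.086], [0.585, 0.087, -0.806]]
F [-0.5 -0.7  0. ] q [ 0.151 -0.133  1.263  2.337 -0.07   0.241]
```

```bash
cat > fk.py <<'E'
import numpy as np
from scipy.optimize import least_squares
from fit import c2w
t=-.1132; W=np.array([[np.cos(t),np.sin(t),0],[-np.sin(t),np.cos(t),0],[0,0,1]])
dn=[0,0,-1]
D=[([1.056,.313,.046],[.2105,.5351,.2313],dn),([.528,.256,-.032],[.4259,.3411,.2314],dn),([.362,.356,-.17],[.4977,.2738,.1208],dn),([.26,.311,-.279],[.4917,.2138,.1047],dn),([.083,.239,-.378],[.4806,.1203,.1043],dn),([.144,.170,-.01],[.484,.1506,.2849],dn),([.144,.323,.81],[.484,.1506,.5249],dn),([.134,.418,1.265],[.4604,.1437,.6113],[.077,.023,-.997]),
([.167,.347,1.264],[.4282,.1525,.6438],[.145,.039,-.989]),([.159,.294,1.264],[.407,.1466,.667],[.195,.055,-.979]),([-.069,.16,1.264],[.3685,.0667,.7203],[.329,.055,-.943]),([.029,.094,1.264],[.3279,.0884,.7429],[.389,.052,-.92]),([.177,-.037,1.264],[.2468,.0976,.7827],[.512,.058,-.857]),([.151,-.133,1.263],[.1958,.0896,.8045],[.585,.087,-.806])]
def wr(p,q):
    R=p[0]+p[1]*np.sin(q[1])+p[2]*np.cos(q[1]-q[2]+p[6]); z=p[3]+p[1]*np.cos(q[1])-p[2]*np.sin(q[1]-q[2]+p[6])
    c,n=np.cos(q[0]),np.sin(q[0]); return np.array([c*R-n*p[4],n*R+c*p[4],z])
def f(p): return np.concatenate([wr(p,q)+p[5]*(W.T@np.array(z))-x for q,x,z in D])
s=least_squares(f,[0,.4,.4,.2,.08,.3,0]); P=s.x
if __name__=="__main__":
    print(P.round(4),np.abs(s.fun).max())
    tz=np.array([.585,.087,-.806])
    for M in [(-366,-55,804),(-366,-266,600),(-138,-266,377),(38,-240,135),(38,-170,150),(38,-113,100),(-100,-150,300)]:
        w=c2w([.5654,.1032,t],M)[0]-P[5]*(W.T@tz)
        o=least_squares(lambda q:wr(P,q)-w,[0,.2,0],bounds=([-2.7,-.86,-1.03],[2.7,1.69,1.26]))
        print(M,"wrist",w.round(3),"q",o.x.round(3),"err",np.abs(o.fun).max().round(4),"q4",round(np.arccos(.585)-o.x[1]+o.x[2],3))
E
python3 fk.py
```

```text
[ 0.0072  0.4987  0.4124  0.2313  0.0809  0.4157 -0.1239] 0.00944922057929204
(-366, -55, 804) wrist [-0.05   0.081  1.139] q [-0.005 -0.148  1.26 ] err 0.0024 q4 2.354
(-366, -266, 600) wrist [-0.074 -0.128  0.935] q [-2.673 -0.435  0.097] err 0.0 q4 1.478
(-138, -266, 377) wrist [ 0.153 -0.154  0.712] q [-1.173 -0.451 -0.497] err 0.0 q4 0.899
(38, -240, 135) wrist [ 0.33  -0.148  0.47 ] q [-0.647  0.05  -0.754] err 0.0 q4 0.142
(38, -170, 150) wrist [ 0.338 -0.078  0.485] q [-0.463 -0.003 -0.763] err 0.0 q4 0.186
(38, -113, 100) wrist [ 0.345 -0.022  0.435] q [-0.3    0.078 -0.838] err 0.0 q4 0.03
(-100, -150, 300) wrist [ 0.203 -0.043  0.635] q [-0.608 -0.471 -0.693] err 0.0 q4 0.723
```

```bash
cat > go.py <<'E'
import sys,numpy as np
from st import st
s,R,W=st()
c=W@(s["tcp_pos"]-np.array([.5654,.1032,0]))*1000
for a in sys.argv[1:]:
    g=np.array([float(v) for v in a.split(",")]); d=(W@R).T@(g-c)/20; n=int(np.ceil(np.abs(d).max()))
    print("to",g,"shares",d.round(2),"rows",n,"each",(d/n).round(3)); c=g
E
python3 go.py -- 2>/dev/null -80,-250,420 -50,-253,256 38,-240,135 || python3 - <<'E'
E
sed -i 's/sys.argv\[1:\]/[x for x in sys.argv[1:] if x!="--"]/' go.py; python3 go.py -80,-250,420 -50,-253,256 38,-240,135
```

```text
t 15.43 tcp [0.1958 0.0896 0.8045] cab mm [-365.7  -55.2  804.5] gap -0.0001
tool axes in cab (rows x,y,z) [[-0.81, 0.027, -0.586], [-0.029, 0.996, 0.086], [0.585, 0.087, -0.806]]
F [-0.5 -0.7  0. ] q [ 0.151 -0.133  1.263  2.337 -0.07   0.241]
t 15.43 tcp [0.1958 0.0896 0.8045] cab mm [-365.7  -55.2  804.5] gap -0.0001
tool axes in cab (rows x,y,z) [[-0.81, 0.027, -0.586], [-0.029, 0.996, 0.086], [0.585, 0.087, -0.806]]
F [-0.5 -0.7  0. ] q [ 0.151 -0.133  1.263  2.337 -0.07   0.241]
to [ -80. -250.  420.] shares [ -0.58 -11.76  23.02] rows 24 each [-0.024 -0.49   0.959]
to [ -50. -253.  256.] shares [ 3.58 -0.9   7.48] rows 8 each [ 0.448 -0.112  0.934]
to [  38. -240.  135.] shares [-0.    0.    7.51] rows 8 each [-0.001  0.     0.939]
```

```bash
python3 -m pendant '[[[0,0,1],0,1],[[0,0,1],0,1],[[0,0,1],0,1],[[0,0,1],0,1],[[0,0,1],0,1],[[0,0,1],0,1],[[0,0,1],0,1],[[0,0,1],0,1]]'; python3 go.py -80,-250,420
```

```text
clock: 16.42
tcp_pos: [0.2909, 0.0922, 0.6747]
orientation: [0.31, 0.055, 0.949, 0.027]
wrist_force: [-0.9, 0.4, -0.3]
finger_gap: -0.0
t 16.43 tcp [0.2909 0.0922 0.6747] cab mm [-271.5  -41.9  674.7] gap -0.0
tool axes in cab (rows x,y,z) [[-0.81, 0.029, -0.585], [-0.026, 0.996, 0.086], [0.585, 0.085, -0.806]]
F [-0.9  0.4 -0.3] q [ 0.058 -0.434  0.342  1.714 -0.016  0.168]
to [ -80. -250.  420.] shares [ -0.62 -11.7   14.99] rows 15 each [-0.041 -0.78   0.999]
```

```bash
python3 -m pendant '[[[0,-0.5,0.8],0,1],[[0,-0.5,0.8],0,1],[[0,-0.5,0.8],0,1],[[0,-0.5,0.8],0,1],[[0,-0.5,0.8],0,1],[[0,-0.5,0.8],0,1],[[0,-0.5,0.8],0,1],[[0,-0.5,0.8],0,1],[[0,-0.5,0.8],0,1],[[0,-0.5,0.8],0,1]]'; python3 go.py -80,-250,420  -50,-253,256
```

```text
clock: 17.68
tcp_pos: [0.3769, -0.0044, 0.537]
orientation: [0.31, 0.055, 0.949, 0.027]
wrist_force: [0.2, -0.7, 0.4]
finger_gap: -0.0003
t 17.68 tcp [ 0.3769 -0.0044  0.537 ] cab mm [-175.1 -128.2  537. ] gap -0.0003
tool axes in cab (rows x,y,z) [[-0.811, 0.029, -0.585], [-0.026, 0.996, 0.086], [0.585, 0.085, -0.807]]
F [ 0.2 -0.7  0.4] q [-0.462 -0.502 -0.106  1.394  0.283 -0.263]
to [ -80. -250.  420.] shares [-0.61 -6.69  6.98] rows 7 each [-0.088 -0.956  0.998]
to [ -50. -253.  256.] shares [ 3.58 -0.89  7.48] rows 8 each [ 0.447 -0.112  0.935]
```

```bash
python3 -m pendant '[[[-0.2,-0.5,0.7],0,1],[[-0.2,-0.5,0.7],0,1],[[-0.2,-0.5,0.7],0,1],[[-0.2,-0.5,0.7],0,1],[[-0.2,-0.5,0.7],0,1],[[-0.2,-0.5,0.7],0,1],[[-0.2,-0.5,0.7],0,1],[[0,-0.6,0.5],0,1],[[0,-0.6,0.5],0,1],[[0,-0.6,0.5],0,1],[[0,-0.6,0.5],0,1]]'; python3 go.py -80,-250,420  -50,-253,256
```

```text
clock: 19.05
tcp_pos: [0.4709, -0.1228, 0.4322]
orientation: [0.31, 0.055, 0.949, 0.027]
wrist_force: [-0.0, 0.7, -0.6]
finger_gap: -0.0
t 19.05 tcp [ 0.4709 -0.1228  0.4322] cab mm [ -68.4 -235.2  432.2] gap -0.0
tool axes in cab (rows x,y,z) [[-0.81, 0.029, -0.585], [-0.026, 0.996, 0.086], [0.585, 0.085, -0.806]]
F [-0.   0.7 -0.6] q [-0.665 -0.325 -0.285  1.099  0.389 -0.447]
to [ -80. -250.  420.] shares [ 0.8  -0.77  0.09] rows 1 each [ 0.805 -0.773  0.088]
to [ -50. -253.  256.] shares [ 3.58 -0.89  7.48] rows 8 each [ 0.447 -0.112  0.935]
```

```bash
python3 go.py -50,-262,256 | tail -1;  python3 -m pendant '[[[0.5,-0.3,0.9],0,1],[[0.5,-0.3,0.9],0,1],[[0.5,-0.3,0.9],0,1],[[0.5,-0.3,0.9],0,1],[[0.5,-0.3,0.9],0,1],[[0.5,-0.3,0.9],0,1],[[0.5,-0.2,0.9],0,1],[[0.5,-0.2,0.9],0,1]]'; python3 go.py 38,-243,135;  python3 - <<'E'
from workcell import env
import cv2
for n in ["scene","wrist"]:
    cv2.imwrite(f"pics/{n}3.png",env.read_camera(n)["color"])
E
```

```text
to [ -50. -262.  256.] shares [ 4.37 -2.11  7.53] rows 8 each [ 0.546 -0.264  0.941]
clock: 20.05
tcp_pos: [0.4878, -0.1538, 0.265]
orientation: [0.31, 0.055, 0.949, 0.027]
wrist_force: [0.5, -0.4, -0.6]
finger_gap: 0.0001
t 20.05 tcp [ 0.4878 -0.1538  0.265 ] cab mm [ -48.1 -264.1  265. ] gap 0.0001
tool axes in cab (rows x,y,z) [[-0.81, 0.029, -0.585], [-0.026, 0.996, 0.086], [0.585, 0.085, -0.806]]
F [ 0.5 -0.4 -0.6] q [-0.705 -0.248 -0.64   0.681  0.408 -0.485]
to [  38. -243.  135.] shares [0.35 0.38 7.85] rows 8 each [0.043 0.047 0.981]
```

View pics/scene3.png

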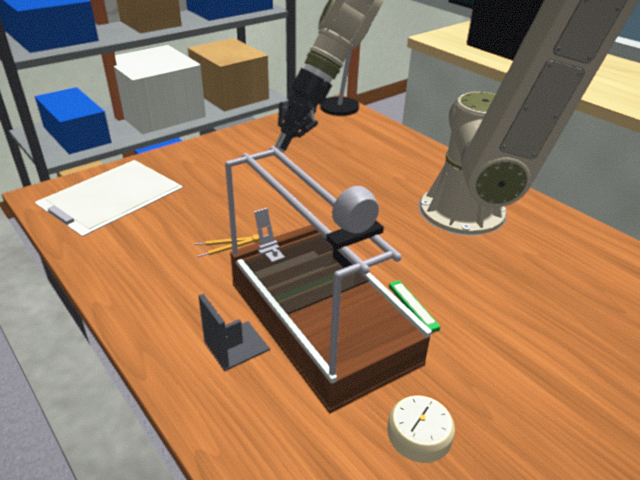

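View pics/wrist3.png

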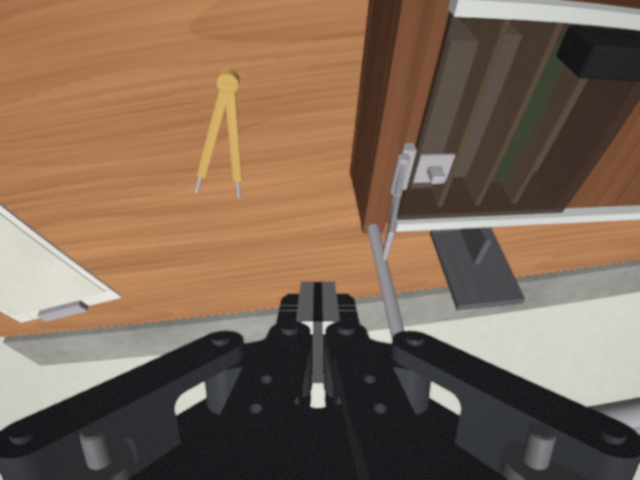

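```bash
python3 -m pendant '[[[0.04,0.05,0.98],0,1],[[0.04,0.05,0.98],0,1],[[0.04,0.05,0.98],0,1],[[0.04,0.05,0.98],0,1],[[0.04,0.05,0.98],0,1]]'; python3 st.py | grep F; python3 -m pendant '[[[0.04,0.05,0.98],0,1],[[0.04,0.05,0.98],0,1],[[0.04,0.05,0.98],0,1]]'; python3 st.py;  python3 - <<'E'
from workcell import env
import cv2
for n in ["scene","wrist"]:
    cv2.imwrite(f"pics/{n}4.png",env.read_camera(n)["color"])
a=cv2.imread("pics/scene4.png")[120:330,190:450]; cv2.imwrite("pics/s4c.png",cv2.resize(a,None,fx=2.8,fy=2.8,interpolation=cv2.INTER_CUBIC))
E
```

```text
clock: 20.78
tcp_pos: [0.5439, -0.1465, 0.1856]
orientation: [0.311, 0.054, 0.949, 0.027]
wrist_force: [0.4, 0.2, -1.0]
finger_gap: -0.0002
F [ 0.4  0.2 -1. ] q [-0.596 -0.086 -0.73   0.389  0.355 -0.384]
clock: 21.15
tcp_pos: [0.5771, -0.1422, 0.137]
orientation: [0.311, 0.054, 0.949, 0.027]
wrist_force: [-0.3, 0.0, 0.1]
finger_gap: 0.0003
t 21.15 tcp [ 0.5771 -0.1422  0.137 ] cab mm [  39.3 -242.5  137. ] gap 0.0003
tool axes in cab (rows x,y,z) [[-0.81, 0.029, -0.586], [-0.027, 0.996, 0.085], [0.586, 0.085, -0.806]]
F [-0.3  0.   0.1] q [-0.543  0.034 -0.76   0.224  0.327 -0.335]
```

View pics/s4c.png

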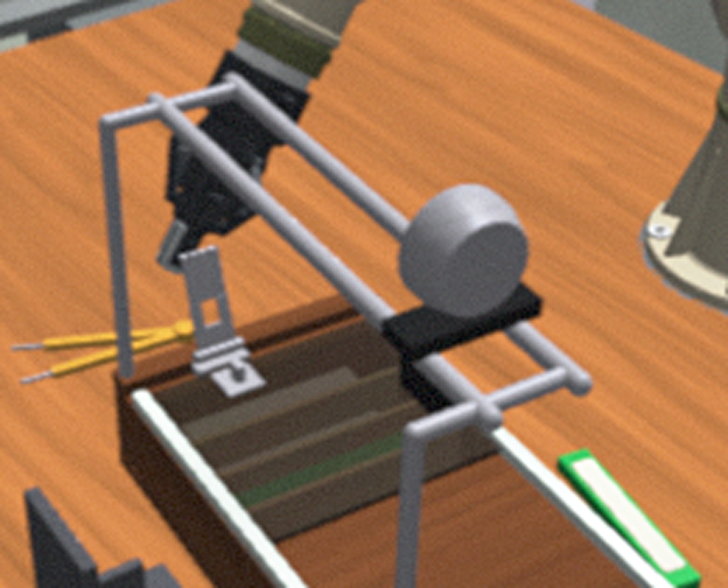

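View pics/wrist4.png

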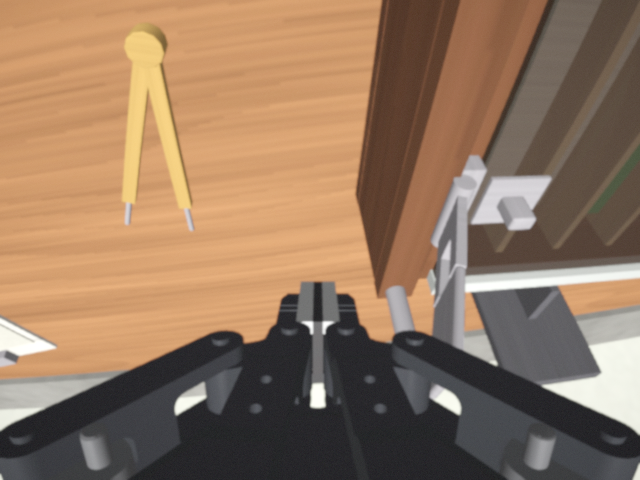

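```bash
python3 -m pendant '[[[0.015,0.5,0.043],0,1],[[0.015,0.5,0.043],0,1],[[0.015,0.5,0.043],0,1],[[0.015,0.5,0.043],0,1],[[0.015,0.5,0.043],0,1]]'; python3 st.py; python3 - <<'E'
from workcell import env
import cv2
for n in ["scene","wrist"]:
    cv2.imwrite(f"pics/{n}5.png",env.read_camera(n)["color"])
a=cv2.imread("pics/scene5.png")[140:290,210:330]; b=cv2.imread("pics/wrist5.png")
a=cv2.resize(a,(384,480),interpolation=cv2.INTER_CUBIC);cv2.imwrite("pics/c5.png",cv2.resize(cv2.hconcat([a,b]),None,fx=.78,fy=.78))
E
```

```text
clock: 21.88
tcp_pos: [0.5837, -0.0917, 0.1409]
orientation: [0.313, 0.054, 0.948, 0.027]
wrist_force: [-8.0, 0.7, 12.1]
finger_gap: 0.0003
t 21.88 tcp [ 0.5837 -0.0917  0.1409] cab mm [  40.2 -191.6  140.9] gap 0.0003
tool axes in cab (rows x,y,z) [[-0.806, 0.028, -0.591], [-0.028, 0.996, 0.084], [0.591, 0.084, -0.802]]
F [-8.   0.7 12.1] q [-0.429  0.007 -0.787  0.188  0.267 -0.234]
```

View pics/c5.png

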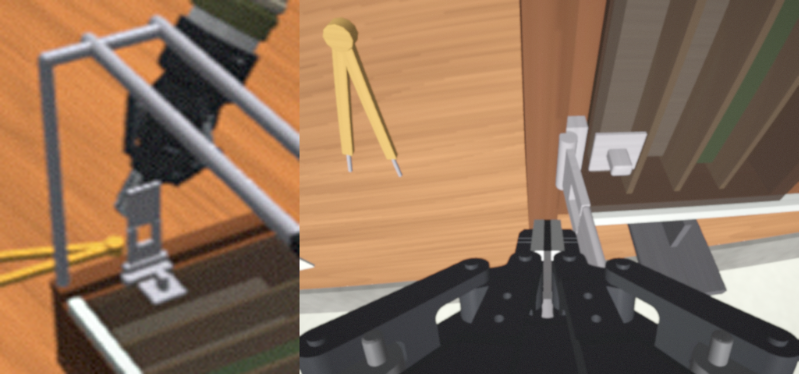

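```bash
python3 -m pendant '[[[0,-0.2,-0.5],0,1],[[0,0,-0.5],0,1]]'; python3 go.py 31,-171,154 33,-151,146 35,-136,135 37,-125,122 38,-119,112 38,-116,104
```

```text
clock: 22.22
tcp_pos: [0.5689, -0.0959, 0.1527]
orientation: [0.31, 0.054, 0.949, 0.028]
wrist_force: [-0.4, 0.6, 0.1]
finger_gap: -0.0001
t 22.23 tcp [ 0.5689 -0.0959  0.1527] cab mm [  25.9 -197.4  152.7] gap -0.0001
tool axes in cab (rows x,y,z) [[-0.811, 0.029, -0.585], [-0.026, 0.996, 0.086], [0.585, 0.085, -0.807]]
F [-0.4  0.6  0.1] q [-0.453 -0.033 -0.784  0.245  0.279 -0.255]
to [  31. -171.  154.] shares [-0.21  1.31  0.21] rows 2 each [-0.103  0.657  0.104]
to [  33. -151.  146.] shares [0.18 0.96 0.47] rows 1 each [0.182 0.959 0.466]
to [  35. -136.  135.] shares [0.26 0.7  0.57] rows 1 each [0.262 0.697 0.566]
to [  37. -125.  122.] shares [0.31 0.49 0.63] rows 1 each [0.315 0.489 0.63 ]
to [  38. -119.  112.] shares [0.26 0.25 0.46] rows 1 each [0.261 0.254 0.458]
to [  38. -116.  104.] shares [0.24 0.11 0.34] rows 1 each [0.238 0.115 0.335]
```

Clear again. Pushing the hasp over in small steps.

```bash
python3 -m pendant '[[[-0.05,0.4,0.05],0,1],[[-0.05,0.4,0.05],0,1],[[-0.1,0.5,0.1],0,1],[[0,0,0],0,1]]'; python3 st.py; python3 - <<'E'
from workcell import env
import cv2
for n in ["scene","wrist"]:
    cv2.imwrite(f"pics/{n}6.png",env.read_camera(n)["color"])
a=cv2.imread("pics/scene6.png")[140:290,210:330]; b=cv2.imread("pics/wrist6.png")
a=cv2.resize(a,(384,480),interpolation=cv2.INTER_CUBIC);cv2.imwrite("pics/c6.png",cv2.resize(cv2.hconcat([a,b]),None,fx=.78,fy=.78))
E
```

```text
clock: 22.72
tcp_pos: [0.5775, -0.0695, 0.1532]
orientation: [0.31, 0.054, 0.949, 0.028]
wrist_force: [-0.4, -0.7, 0.2]
finger_gap: -0.0
t 22.73 tcp [ 0.5775 -0.0695  0.1532] cab mm [  31.5 -170.2  153.2] gap -0.0
tool axes in cab (rows x,y,z) [[-0.811, 0.028, -0.585], [-0.028, 0.996, 0.086], [0.585, 0.087, -0.807]]
F [-0.4 -0.7  0.2] q [-0.384 -0.03  -0.783  0.228  0.242 -0.197]
```

View pics/c6.png

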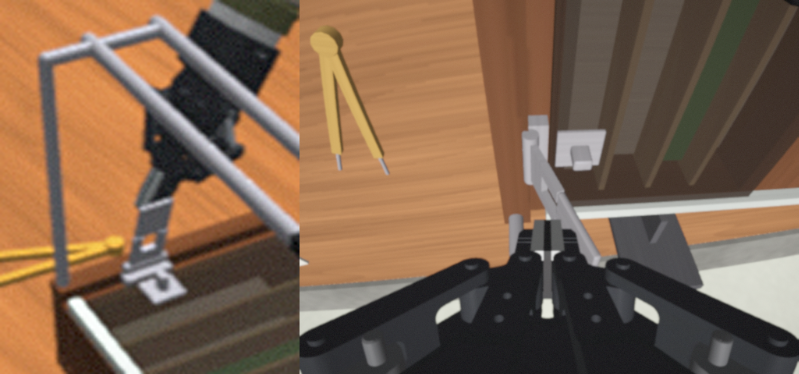

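```bash
python3 -m pendant '[[[0.09,0.48,0.23],0,1],[[0.09,0.48,0.23],0,1],[[0.13,0.35,0.28],0,1],[[0.13,0.35,0.28],0,1],[[0,0,0],0,1]]'; python3 go.py 37,-125,122 38,-119,112 38,-116,104; python3 - <<'E'
from workcell import env
import cv2
for n in ["scene","wrist"]:
    cv2.imwrite(f"pics/{n}7.png",env.read_camera(n)["color"])
a=cv2.imread("pics/scene7.png")[140:290,210:330]; b=cv2.imread("pics/wrist7.png")
a=cv2.resize(a,(384,480),interpolation=cv2.INTER_CUBIC);cv2.imwrite("pics/c7.png",cv2.resize(cv2.hconcat([a,b]),None,fx=.78,fy=.78))
E
```

```text
clock: 23.45
tcp_pos: [0.5849, -0.0352, 0.1339]
orientation: [0.309, 0.054, 0.949, 0.028]
wrist_force: [0.8, -0.0, -0.1]
finger_gap: 0.0
t 23.45 tcp [ 0.5849 -0.0352  0.1339] cab mm [  35.  -135.3  133.9] gap 0.0
tool axes in cab (rows x,y,z) [[-0.811, 0.028, -0.584], [-0.028, 0.996, 0.087], [0.584, 0.087, -0.807]]
F [ 0.8 -0.  -0.1] q [-0.297  0.001 -0.814  0.151  0.193 -0.123]
to [  37. -125.  122.] shares [0.28 0.46 0.59] rows 1 each [0.281 0.461 0.586]
to [  38. -119.  112.] shares [0.26 0.25 0.46] rows 1 each [0.26  0.254 0.459]
to [  38. -116.  104.] shares [0.24 0.11 0.34] rows 1 each [0.238 0.115 0.336]
```

View pics/c7.png

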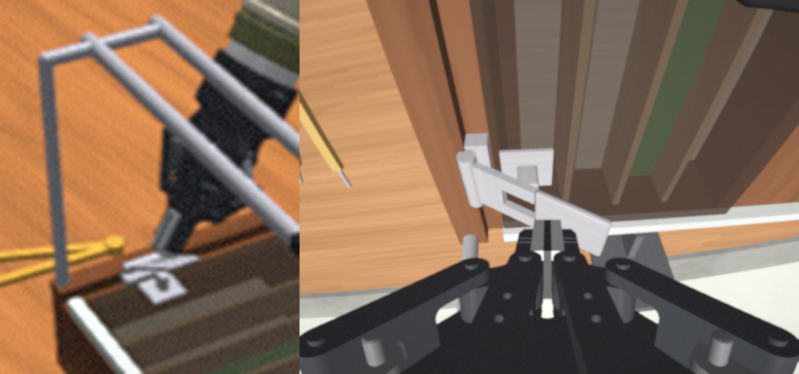

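```bash
python3 -m pendant '[[[0.14,0.23,0.3],0,1],[[0.14,0.23,0.3],0,1],[[0.13,0.13,0.23],0,1],[[0.13,0.13,0.23],0,1],[[0,0,0],0,1]]'; python3 go.py 38,-116,104 38,-116,98; python3 - <<'E'
from workcell import env
import cv2
for n in ["scene","wrist"]:
    cv2.imwrite(f"pics/{n}8.png",env.read_camera(n)["color"])
a=cv2.imread("pics/scene8.png")[140:290,210:330]; b=cv2.imread("pics/wrist8.png")
a=cv2.resize(a,(384,480),interpolation=cv2.INTER_CUBIC);cv2.imwrite("pics/c8.png",cv2.resize(cv2.hconcat([a,b]),None,fx=.78,fy=.78))
E
```

```text
clock: 24.18
tcp_pos: [0.5898, -0.0198, 0.1118]
orientation: [0.309, 0.054, 0.949, 0.028]
wrist_force: [-0.2, -0.2, 0.3]
finger_gap: -0.0
t 24.18 tcp [ 0.5898 -0.0198  0.1118] cab mm [  38.2 -119.5  111.8] gap -0.0
tool axes in cab (rows x,y,z) [[-0.811, 0.029, -0.584], [-0.027, 0.996, 0.086], [0.584, 0.086, -0.807]]
F [-0.2 -0.2  0.3] q [-0.257  0.044 -0.841  0.074  0.169 -0.089]
to [  38. -116.  104.] shares [0.24 0.14 0.32] rows 1 each [0.239 0.139 0.324]
to [  38. -116.   98.] shares [ 0.18 -0.03  0.24] rows 1 each [ 0.175 -0.026  0.242]
```

View pics/c8.png

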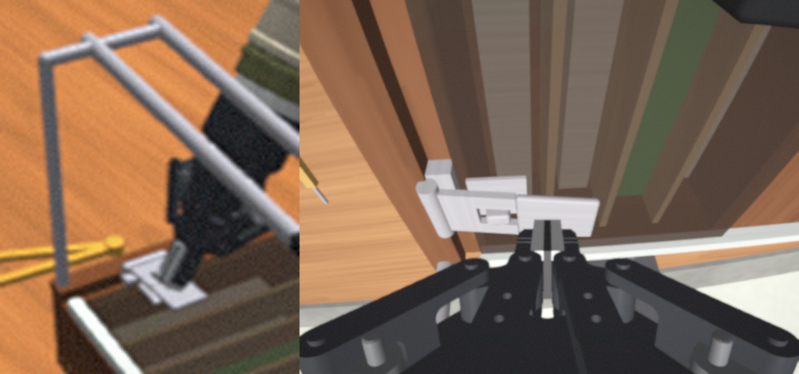

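```bash
python3 -m pendant '[[[0.12,0.07,0.16],0,1],[[0.12,0.07,0.16],0,1]]'; python3 st.py|grep -v tool; python3 -m pendant '[[[0.06,0,0.08],0,1],[[0.06,0,0.08],0,1]]'; python3 st.py|grep -v tool;  python3 -m pendant '[[[0.06,0,0.08],0,1],[[0.06,0,0.08],0,1]]'; python3 st.py|grep -v tool
```

```text
clock: 24.52
tcp_pos: [0.5908, -0.017, 0.1051]
orientation: [0.31, 0.055, 0.949, 0.027]
wrist_force: [0.8, -0.6, 1.4]
finger_gap: 0.0002
t 24.52 tcp [ 0.5908 -0.017   0.1051] cab mm [  38.8 -116.6  105.1] gap 0.0002
F [ 0.8 -0.6  1.4] q [-0.249  0.057 -0.852  0.047  0.164 -0.082]
clock: 24.78
tcp_pos: [0.5915, -0.0168, 0.1027]
orientation: [0.311, 0.054, 0.948, 0.027]
wrist_force: [-15.7, -0.6, 22.5]
finger_gap: 0.0001
t 24.77 tcp [ 0.5915 -0.0168  0.1027] cab mm [  39.5 -116.3  102.7] gap 0.0001
F [-15.7  -0.6  22.5] q [-0.248  0.062 -0.857  0.034  0.164 -0.081]
clock: 25.02
tcp_pos: [0.5938, -0.017, 0.1022]
orientation: [0.315, 0.054, 0.947, 0.027]
wrist_force: [-20.9, -1.0, 35.2]
finger_gap: 0.0003
t 25.02 tcp [ 0.5938 -0.017   0.1022] cab mm [  41.8 -116.2  102.2] gap 0.0003
F [-20.9  -1.   35.2] q [-0.247  0.066 -0.86   0.02   0.164 -0.081]
```

```bash
python3 -m pendant '[[[-0.3,0,-0.4],0,1],[[0,0,-0.8],0,1],[[0,0,-1],0,1],[[0,0,-1],0,1],[[0,0,-1],0,1]]'; python3 st.py; python3 - <<'E'
from workcell import env
import cv2
for n in ["scene","wrist","top"]:
    cv2.imwrite(f"pics/{n}9.png",env.read_camera(n)["color"])
a=cv2.imread("pics/scene9.png")[180:300,210:330]; b=cv2.imread("pics/wrist9.png")
a=cv2.resize(a,(480,480),interpolation=cv2.INTER_CUBIC);cv2.imwrite("pics/c9.png",cv2.resize(cv2.hconcat([a,b]),None,fx=.7,fy=.7))
E
```

```text
clock: 25.65
tcp_pos: [0.5446, -0.0182, 0.168]
orientation: [0.309, 0.054, 0.949, 0.028]
wrist_force: [-0.2, 0.5, -0.1]
finger_gap: 0.0001
t 25.65 tcp [ 0.5446 -0.0182  0.168 ] cab mm [  -6.9 -123.   168. ] gap 0.0001
tool axes in cab (rows x,y,z) [[-0.811, 0.029, -0.584], [-0.026, 0.996, 0.086], [0.584, 0.086, -0.807]]
F [-0.2  0.5 -0.1] q [-0.284 -0.135 -0.835  0.264  0.185 -0.111]
```

View pics/c9.png

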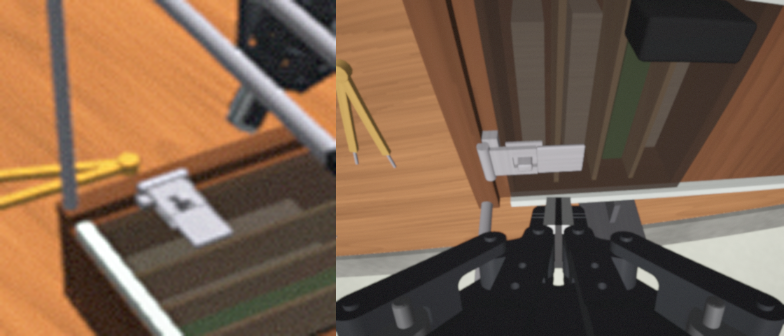

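```bash
python3 - <<'E'
import numpy as np, cv2
from fit import proj,c2w
p=[.56537,.10321,-.11317]
b=cv2.imread("pics/scene9.png")
for h in [0,.05,.1,.2]:
    M=[(30+dx,-177+82*np.cos(h),99+82*np.sin(h)) for dx in (-16,0,16)]; print(h,proj("scene",c2w(p,M)).round(1).tolist())
M=[(x,-177+y,99) for x,y in ((14,0),(46,0),(46,82),(14,82))]
k=6; o=np.array([240,220]); a=cv2.resize(b[220:310,240:350],None,fx=k,fy=k,interpolation=cv2.INTER_CUBIC)
uv=((proj("scene",c2w(p,M))-o+.5)*k).astype(int); cv2.polylines(a,[uv],True,(0,0,255),1)
cv2.imwrite("pics/ov9.png",a)
E
```

```text
0 [[293.3, 262.3], [286.6, 264.8], [279.9, 267.2]]
0.05 [[293.3, 260.8], [286.6, 263.2], [279.8, 265.7]]
0.1 [[293.2, 259.2], [286.5, 261.6], [279.7, 264.0]]
0.2 [[292.9, 255.8], [286.2, 258.2], [279.4, 260.6]]
```

View pics/ov9.png

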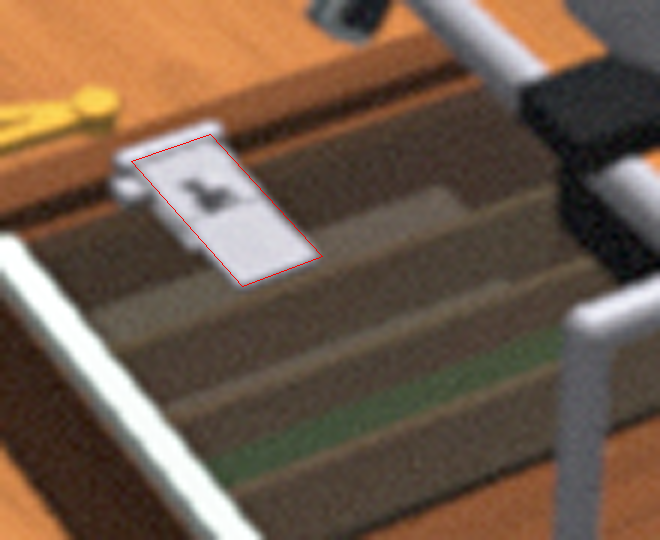

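View pics/scene9.png

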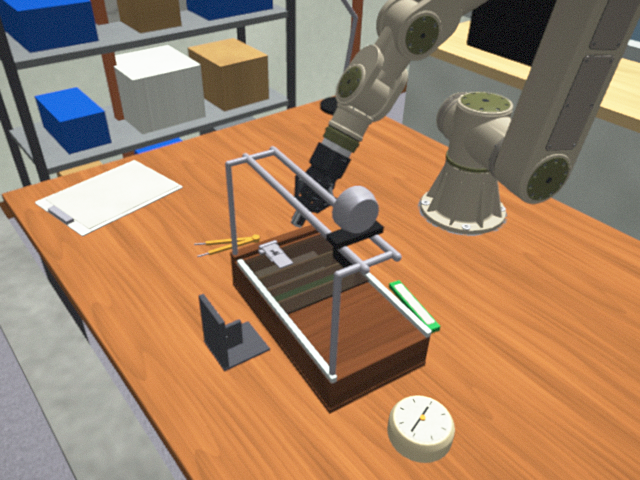

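```bash
python3 -m pendant '[[[0,0,-1],0,1],[[0,0,-1],0,1],[[0,0,-1],0,1],[[0,0,-1],0,1],[[0,0,-0.5],0,1],[[0,0,0],0,1]]'; python3 st.py; python3 - <<'E'
from workcell import env
import cv2, numpy as np
from fit import proj,c2w
p=[.56537,.10321,-.11317]
b=env.read_camera("top")["color"]
def ov(M): return proj("top",c2w(p,M))
k=2.8;o=np.array([175,170]); a=cv2.resize(b[170:360,175:455],None,fx=k,fy=k,interpolation=cv2.INTER_CUBIC)
for M in ([(-97,-80,123),(-97,-20,123),(-73,-20,123),(-73,-80,123)],[(14,-177,99),(46,-177,99),(46,-95,99),(14,-95,99)]):
    cv2.polylines(a,[((ov(M)-o+.5)*k).astype(int)],True,(0,0,255),1)
cv2.imwrite("pics/t10.png",a)
E
```

```text
clock: 26.55
tcp_pos: [0.4926, -0.0202, 0.2407]
orientation: [0.31, 0.055, 0.949, 0.027]
wrist_force: [0.9, -0.7, -0.6]
finger_gap: -0.0002
t 26.55 tcp [ 0.4926 -0.0202  0.2407] cab mm [ -58.4 -130.9  240.7] gap -0.0002
tool axes in cab (rows x,y,z) [[-0.81, 0.029, -0.585], [-0.026, 0.996, 0.086], [0.585, 0.085, -0.806]]
F [ 0.9 -0.7 -0.6] q [-0.337 -0.328 -0.771  0.528  0.215 -0.156]
```

View pics/t10.png

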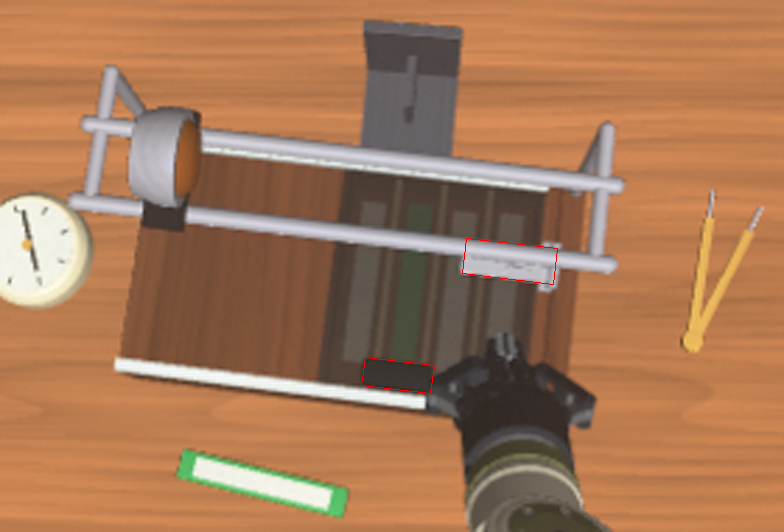

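The top view shows the grip block exactly on the "shut" outline (crop 398,376) and the hasp on its "closed" outline (510,262). The bystanders have not moved.

```bash
python3 - <<'E'
from workcell import env
print(env.hand_in()); print(env.get_state()["clock"])
E
```

```text
the job is handed in; nothing more can be done
None
the job is handed in; nothing more can be done
```

The door is fully shut and the hasp lies flat with the staple through its slot. I handed the job in at about 26.6 s of the 61 s allowed.

- **Door:** I pushed the grip block towards -y with the shut fingers until it met the stop. Force rose to 28 N with no further travel, and the tool stopped at y = -6 mm, as predicted for fully shut.
- **Tilting the tool:** the moves cannot tilt the tool directly. I raised the arm against its joint limits until it leaned about 36°, then reached in under the rail from the front.
- **Hasp:** I swung it over from outside and pressed it down to a firm stop at about 41 N total on the wrist.
- **One fault on the way:** on the first push, the wider part of the fingers sat on the hasp's tip with about 15 N. I backed off 18 mm and pushed higher up, and the rest went cleanly.
- **Last checks:** in the last pictures, the closed-hasp outline matched in the scene and top views, and the shut-handle outline matched in the top view. The bystanders looked unmoved, and the wrist force was back to its noise level with the tool clear. No final check failed or disagreed.

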